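# Back the enamel painter's ratchet wheel off to its start

## Robot

A 6-joint arm with a two-finger parallel gripper is mounted at the origin on the work surface. World frame = base frame: x ahead of the robot, y to its left, z up, the work surface at z = 0. Lengths are in m, angles in rad, forces in N, time in s.
With the tool pointing down it reaches from about 0.3 to 0.875 m from the base axis. Payload 6.4 kg.
Tool frame: the origin (TCP) lies on the centre line of the jaws, within the pads' length; the fingertips stand 25 mm ahead of it and the grasp point (between the pads) lies 6 mm ahead of it (r.tips_ahead is the z of the fingertips in the tool frame, in m); z points along the fingers, y is the direction in which the jaws open and shut (so a half turn about z gives the same grasp; the last joint's range is limited). The gripper opens to 88 mm and grips with 3 to 60 N. Pads are 18 mm wide; open, the fingers measure 123 mm over their backs; the gripper's body (75 mm by 187 mm) begins 45 mm behind the grasp point.
Start: joints at [-1.314, 0.181, 1.607, -0, 1.354, -0.206], TCP at [0.257, -0.515, 0.264] pointing down, gripper open.
Joint ranges: [-2.99, 2.99], [-0.89, 2.07], [0.3, 2.58], [-1.14, 4.28], [0, 2.63], [-3.12, 3.12]. Speed limits (rad/s): [2.57, 2.57, 3.01, 3.14, 3.14, 3.14].

## Interface

Orientations are given as a unit quaternion [w, x, y, z].
In Python, from bench import r, fingers, planner, status, grab_frame, camera_info, order gives the robot as it stands. Calls block until the motion is done:
- r.move_to(position, orientation): joint-space move of the TCP to a pose.
- r.movel(position, ori=None, v=0.15, contact_N=None): straight line of the TCP; ori=None keeps the orientation; v is the mean speed in m/s. With contact_N (N) it stops when the force on the tool has changed by that much, and returns True; else False.
- r.move_joints(angles): joint-space move.
- fingers.gripper_to(opening): finger opening in m; the grip force is fixed at half the most; returns when the fingers have stopped.
- r.dwell(seconds).
- planner.inverse_kinematics(position, orientation): joint angles nearest the present ones, or None.
- status.get_state(): the state.
- grab_frame(name): name is "scene" or "top"; returns (picture, depth): 480x640x3 uint8, blue, green, red; 480x640 float32, m along the optical axis (not along the pixel's ray), 0 where there is no reading.
- camera_info(name): a dict with "mtx" (3x3 intrinsics, pixels), "position" and "attitude" of the camera in the world. Camera axes: x right, y up, looking along -z (the intrinsics and any distortion apply to the point x, -y, -z); pixel columns grow to the right and rows downward; lengths in m; the calibration is good to about 2 mm. A picture is of the moment at which its call begins. camera_info takes no time and is no camera call.
A pose or a line that the arm cannot do raises r.IKError and nothing moves.
- order.sign_off(): hands the job in, once; it reports no verdict.
The state is a dict: "time_s": time; "joint_positions": joint angles; "qd": joint speeds; "tau": joint torques, N m; "position": TCP position; "eef_rot": TCP orientation; "contact_force": force on the tool from outside, world axes, zero at the start; "moment": the same for the moment, N m; "opening": finger opening in m.
Only numpy, scipy, OpenCV 4.12 (cv2) and the standard library are available. Lean on these libraries where they do the work, as an engineer would, in place of code of your own. Each camera call takes 0.05 s, during which the arm holds its last target.

## Task

First lay the brush that was left on the plate flat in the empty compartment of the wooden tray. Then lift the red pawl off the toothed wheel and swing it right over onto its rest, turn the wheel backward (clockwise seen from above) by its knob until it has pressed in the orange plunger of the start stop, and fold the pawl back down onto the teeth. Do not disturb the two paint pots.

Things in the scene. Friction and masses are not known exactly. Their poses are not given: they have to be found in the camera images.
- brush_mid (a point): flat loose paint brush, 170 mm long, 10 mm thick, 45 g; at the start flat on the blue plate, handle roughly towards the robot. The point is its centre, half-way up; x runs from handle to blue bristles, z up. Here the wooden handle is 16 mm wide (y); the brass ferrule, 28 mm wide, begins 21 mm further to +x.
- tray_slot (a point): centre of the floor (5 mm above the table) of the empty compartment of a fixed light wooden tray, 212 x 150 x 16 mm. Inside it measures 202 mm along x and 67 mm along y; walls 5 mm thick, 11 mm high above the floor. A palette knife lies in the other compartment, on the -y side.
- wheel_axis (a point): centre of the top of the flat blue plate (116 mm diameter, top 46 mm above the table) fixed on a steel wheel, 164 mm diameter, with an upright axis. z up, x and y are the stand's: +y points to the pawl. 16 brass sawteeth ring the plate, 63 to 81 mm from the axis, tops 37 mm above the table. Pawl down, it turns only counter-clockwise. Green stand, fixed: 250 mm round, 12 mm high.
- crank_knob (a point): middle of the wheel's upright round wooden knob, 22 mm diameter, from 50 to 95 mm above the table, 92 mm from the axis. Turning takes about 4.5 N here (7 N when fast); the wheel stays where left. It starts on the stand's -y side; backward (clockwise) takes it round towards -x. The travel to the stop, 1.4 to 3.3 rad, differs every time; there it is within 0.6 rad of the stand's -x direction.
- home_plunger (a joint): orange spring plunger of the yellow start stop on the stand's edge, in the way of the wheel's crank arm; its place round the stand differs every time. 0 = free, 0.012 m = fully in, where it stops hard. Spring 1 to 2 N; the wheel's friction keeps it in when the knob is let go. Fully in is wanted, 4 mm or more counts.
- pawl_pivot (a point): level hinge axis of the red pawl, 150 mm from the wheel's axis towards the stand's +y, 50 mm above the table; axes as the stand, the hinge lies along x.
- pawl_grip (a point): middle of the pawl's round red grip bar, 12 mm diameter, 50 mm long, along the stand's x, free about 24 mm either side of this point. Pawl down: 72 to 83 mm above the table, over the teeth, 32 mm to +x and 78 mm to -y of the pivot. It moves on a circle of 81 mm radius about the hinge; swung right over it is 70 mm to +y of the pivot and 90 mm above the table.
- pawl (a joint): angle of the pawl: 0 to 0.15 = down on the teeth (depending on the tooth under it), growing as it is lifted up and over, away from the wheel. It balances at about 1.4 rad: from below that it falls onto the teeth, from above onto its rest at 2.35 rad. 160 g, turns easily.
- pot_red_mid (a point): centre of a round white paint pot with a red band, 54 mm diameter, 48 mm high, loose: leave alone
- pot_blue_mid (a point): centre of a round white paint pot with a blue band, 54 mm diameter, 48 mm high, loose: leave alone
Mind the look-alikes: they are no part of the job. What is shaped like the part that bears brush_mid but turquoise is not meant.

How it is judged:
On the way, in this order (a step that is already met when the one before it is completed fails the run):
1. the brush lies flat in the empty tray compartment, let go (x of brush_mid in the frame of tray_slot between -0.022 and 0.022 m and y of brush_mid in the frame of tray_slot between -0.028 and 0.028 m and z of brush_mid in the frame of tray_slot below 0.012 m and angle between the x axis of brush_mid and the x axis of tray_slot, either way round below 0.3 rad and angle between brush_mid's own z axis and vertical below 0.15 rad and contact force between the fingers and brush below 0.05 N), for 0.2 s.
2. the pawl is swung right over (more than 1.9 rad) (value of joint pawl above 1.9 rad), for 0.2 s.
3. with the pawl still up, the wheel is turned back until the plunger is pressed in 4 mm or more (value of joint pawl above 1.5 rad and value of joint home_plunger above 0.004 m), for 0.2 s.
At the end, for the whole second after the job is handed in: The brush rests flat in the empty compartment (its centre within 22 mm along and 28 mm across of the compartment's, within 0.3 rad of its length), the pawl is down on the teeth (below 0.3 rad), and the wheel still holds the start stop's plunger pressed in by 4 mm or more, everything at rest (x of brush_mid in the frame of tray_slot between -0.022 and 0.022 m and y of brush_mid in the frame of tray_slot between -0.028 and 0.028 m and z of brush_mid in the frame of tray_slot below 0.012 m and angle between the x axis of brush_mid and the x axis of tray_slot, either way round below 0.3 rad and angle between brush_mid's own z axis and vertical below 0.15 rad and value of joint pawl below 0.3 rad and value of joint home_plunger above 0.004 m and velocity of joint pawl between -0.05 and 0.05 rad/s and velocity of joint home_plunger between -0.005 and 0.005 m/s and linear speed of brush below 0.02 m/s); the robot touches nothing.
It fails at once if a paint pot is moved more than 30 mm (distance of any of pot_red_mid, pot_blue_mid from where it was at the start of the episode above 0.03 m).
It also fails if it takes over 72 s, if anything falls off the work surface, if the arm or the gripper's body presses on something with over 40 N, if the wrist force passes 120 N, or if a joint passes its speed limit or range.

## Working session

There is one attempt and no reset: what is moved stays moved. The work goes in short steps, each a Python script; the robot and the scene stay as the last script left them, time stands still between calls to the robot, and variables do not carry over. Pictures are saved under pics/ and viewed, and the job is handed in when it is done.

```bash
ls; mkdir -p pics
cat > h.py <<'E'
import numpy as np, cv2
from bench import r, fingers, planner, status, grab_frame, camera_info, order
from scipy.spatial.transform import Rotation as R
def ray(name,u,v):
    c=camera_info(name);K=np.array(c["mtx"])
    d=c.get("dist",c.get("distortion"))
    p=cv2.undistortPoints(np.array([[[u,v]]],float),K,None if d is None else np.array(d,float))[0,0]
    q=np.array(c["attitude"],float)
    A=R.from_quat(np.r_[q[1:],q[0]]).as_matrix() if q.size==4 else q
    return np.array(c["position"]),A@np.array([p[0],-p[1],-1.])
def onplane(name,u,v,z):
    o,d=ray(name,u,v);return o+d*(z-o[2])/d[2]
def pt(name,u,v,D):
    o,d=ray(name,u,v);return o+d*D[int(round(v)),int(round(u))]
def down(yaw):
    # tool z down, tool y axis direction at angle yaw+90 ; tool x at yaw
    M=np.array([[np.cos(yaw),np.sin(yaw),0],[np.sin(yaw),-np.cos(yaw),0],[0,0,-1]])
    q=R.from_matrix(M).as_quat();return np.r_[q[3],q[:3]]
E
python3 - <<'E'
from h import *
for n in ("scene","top"):
    print(camera_info(n)); im,D=grab_frame(n); cv2.imwrite(f"pics/{n}0.png",im); np.save(f"{n}0.npy",D)
s=status.get_state();print(s)
E
```

```text
pics
{'mtx': array([[466.3230386 ,   0.        , 313.35173122],
       [  0.        , 466.3230386 , 238.45409034],
       [  0.        ,   0.        ,   1.        ]]), 'position': array([ 1.27119436, -0.14666593,  0.72012545]), 'attitude': array([0.69589522, 0.30732241, 0.26281718, 0.59347274])}
{'mtx': array([[507.44336193,   0.        , 313.0576041 ],
       [  0.        , 507.44336193, 235.47032363],
       [  0.        ,   0.        ,   1.        ]]), 'position': array([ 0.53024832, -0.04881291,  0.96773628]), 'attitude': array([-0.69765264, -0.0170247 ,  0.01855398,  0.71599351])}
{'time_s': 0.1, 'joint_positions': array([-1.31426826e+00,  1.81456500e-01,  1.60788173e+00, -9.63670883e-06,
        1.35379321e+00, -2.06267220e-01]), 'qd': array([ 0.00013886, -0.00288748, -0.00339398,  0.00062939, -0.00140308,
       -0.00053021]), 'tau': array([ 4.38521965e-04, -4.34824097e+01, -3.42696869e+01,  7.03428523e-02,
        3.39490303e-02, -5.33242041e-05]), 'position': array([ 0.25662751, -0.5140729 ,  0.26291866]), 'eef_rot': array([-7.69031825e-04,  9.73346286e-01,  2.29339083e-01, -2.40362005e-05]), 'contact_force': array([-0.43283421, -0.2275024 ,  0.36835626]), 'moment': array([ 0.0365096 ,  0.02613697, -0.00444046]), 'opening': 0.08805629929008049}
```

View pics/scene0.png

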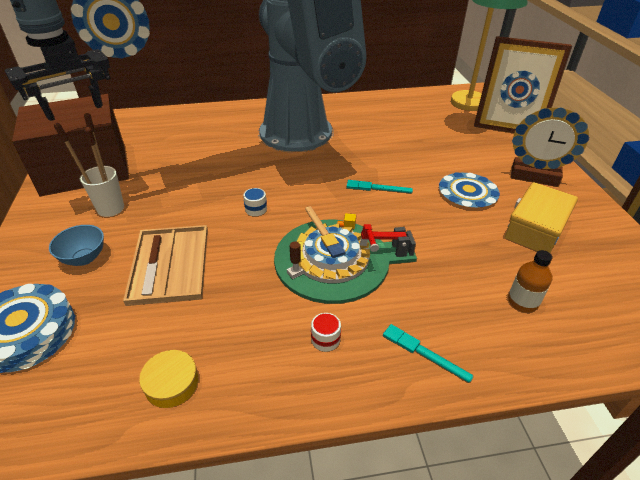

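View pics/top0.png

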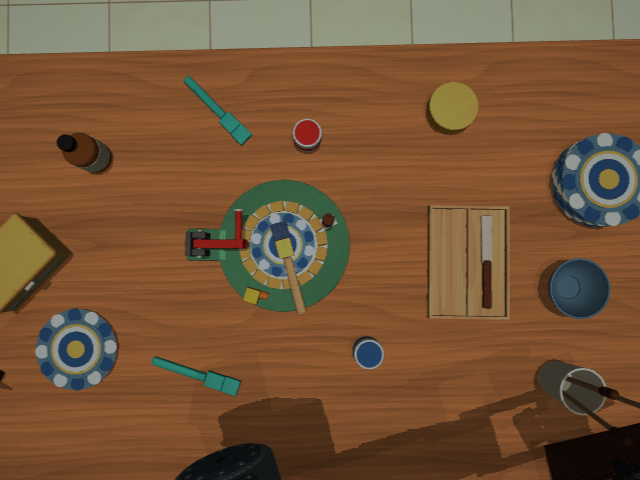

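The pictures show two turquoise brushes (look-alikes), at top px (218,110) and (197,376), and the real brush on the wheel's plate with its handle at (294,285) and ferrule at (284,247). The other patterned plates, at (77,348) and (608,178), are decoys. The empty tray compartment is the left one at about (448,262). The knob is at (328,220), the pawl grip at (239,225) and the start stop at (252,296).

Run:
```python
from h import *
im=cv2.imread("pics/top0.png")
cv2.imwrite("pics/c1.png",cv2.resize(im[170:330,175:375],None,fx=4,fy=3.75,interpolation=cv2.INTER_CUBIC)[:600])
cv2.imwrite("pics/c2.png",cv2.resize(im[195:330,420:520],None,fx=4,fy=4,interpolation=cv2.INTER_CUBIC))
im=cv2.imread("pics/scene0.png")
cv2.imwrite("pics/c3.png",cv2.resize(im[190:310,265:425],None,fx=5,fy=5,interpolation=cv2.INTER_CUBIC))
```

```text
(no output)
```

View pics/c1.png

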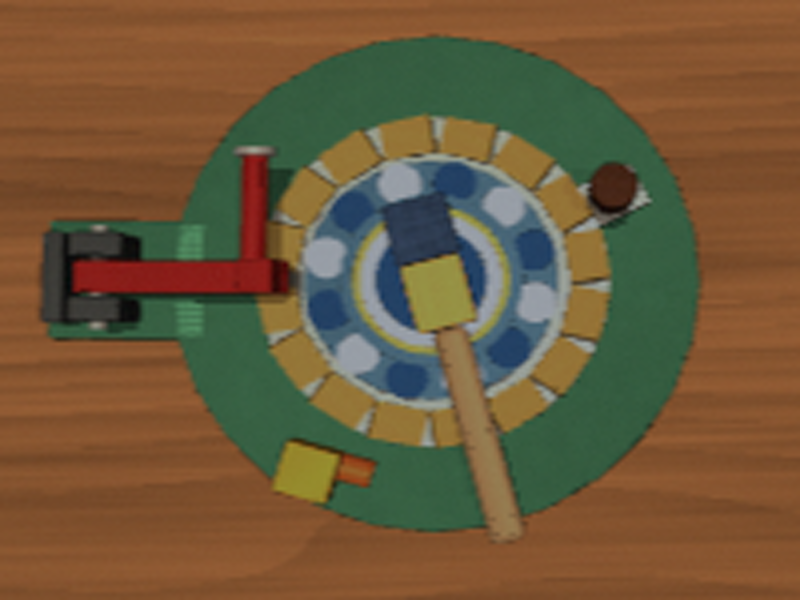

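View pics/c2.png

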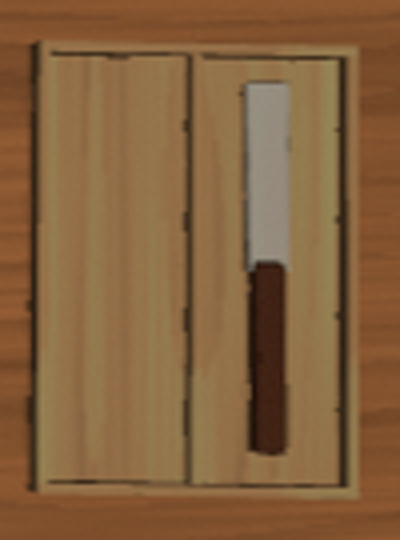

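View pics/c3.png

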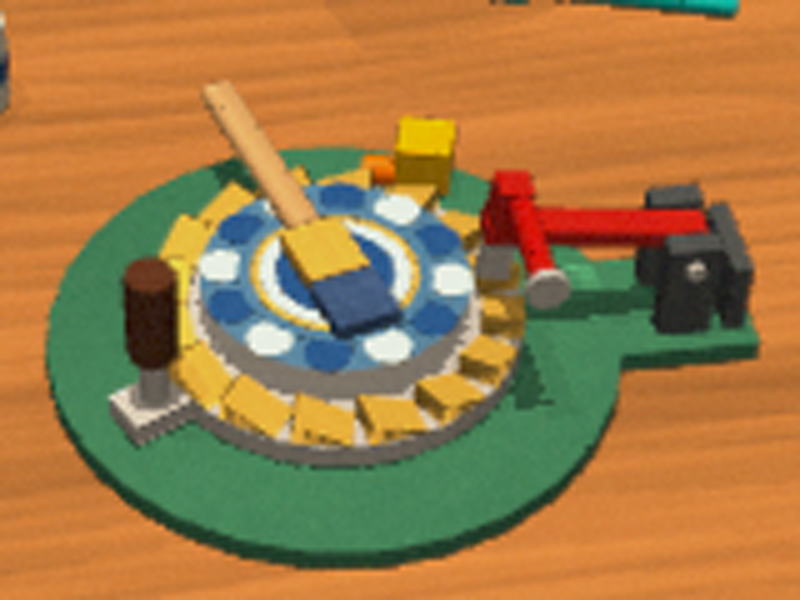

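```bash
cat > m.py <<'E'
from h import *
im=cv2.imread("pics/top0.png");D=np.load("top0.npy")
f=lambda x,y:(175+x/4,170+y/3.75)
hsv=cv2.cvtColor(im,cv2.COLOR_BGR2HSV)
def ctr(m,reg):
    k=np.zeros_like(m);x0,y0,x1,y1=reg;k[y0:y1,x0:x1]=m[y0:y1,x0:x1]
    c=max(cv2.findContours(k,cv2.RETR_EXTERNAL,cv2.CHAIN_APPROX_NONE)[0],key=cv2.contourArea);return c[:,0,:]
# green disc
g=cv2.inRange(hsv,(60,80,30),(95,255,200)); c=ctr(g,(218,170,375,330))
P=np.array([onplane("top",u,v,.012)[:2] for u,v in c])
P=P[(c[:,0]>225)]
def fit(P):
    A=np.c_[2*P,np.ones(len(P))];b=(P**2).sum(1);x=np.linalg.lstsq(A,b,rcond=None)[0];return x[:2],np.sqrt(x[2]+x[0]**2+x[1]**2)
for _ in range(5):
    cc,rr=fit(P);e=abs(np.linalg.norm(P-cc,axis=1)-rr);P=P[e<max(.003,np.median(e)*2)]
print("stand",cc,rr,len(P))
for n,p,z in [("knob",(614,187),.095),("bris",(414,201),.056),("ferr/handle",(452,331),.056),("ferr front",(435,262),.056),("hend",(508,540),.056),("pawl tip end grip",(256,152),.0775),("grip root",(256,262),.0775),("hinge pinA",(97,233),.05),("hinge pinB",(97,323),.05),("yellow",(307,470),.04),("orange",(375,472),.03)]:
    u,v=f(*p);q=pt("top",u,v,D); print(n,np.round((u,v),1),onplane("top",u,v,z).round(4),"depth",q.round(4))
h=lambda x,y:(420+x/4,195+y/4)
for p in [(40,45),(195,48),(357,48),(357,495),(190,490),(37,490)]:
    print("tray",onplane("top",*h(*p),.016).round(4))
for n,u,v,z in [("potred",307,132,.048),("potblue",369,352,.048)]: print(n,onplane("top",u,v,z).round(3),pt("top",u,v,D).round(3))
E
python3 m.py
```

```text
stand [5.66384982e-01 6.01834407e-05] 0.10543853802423891 489
knob [328.5 219.9] [ 0.6004 -0.0786  0.095 ] depth [ 0.6004 -0.0786  0.095 ]
bris [278.5 223.6] [0.5991 0.0103 0.056 ] depth [0.5993 0.0104 0.0546]
ferr/handle [288.  258.3] [ 0.5363 -0.0054  0.056 ] depth [ 0.5364 -0.0053  0.0546]
ferr front [283.8 239.9] [0.5696 0.0015 0.056 ] depth [0.5696 0.0016 0.0549]
hend [302. 314.] [ 0.4363 -0.028   0.056 ] depth [ 0.4361 -0.028   0.054 ]
pawl tip end grip [239.  210.5] [0.6224 0.0779 0.0775] depth [0.6212 0.0763 0.0888]
grip root [239.  239.9] [0.5707 0.0788 0.0775] depth [0.5703 0.0774 0.0873]
hinge pinA [199.2 232.1] [0.5878 0.1545 0.05  ] depth [0.587  0.1517 0.0624]
hinge pinB [199.2 256.1] [0.5444 0.1551 0.05  ] depth [0.5443 0.1539 0.0554]
yellow [251.8 295.3] [0.4708 0.0629 0.04  ] depth [0.4707 0.0631 0.0385]
orange [268.8 295.9] [0.4684 0.0329 0.03  ] depth [0.467  0.0348 0.0084]
tray [ 0.6275 -0.2732  0.016 ]
tray [ 0.6242 -0.3461  0.016 ]
tray [ 0.6223 -0.4225  0.016 ]
tray [ 0.4133 -0.413   0.016 ]
tray [ 0.4177 -0.3352  0.016 ]
tray [ 0.4195 -0.264   0.016 ]
potred [ 0.767 -0.045  0.048] [ 0.767 -0.045  0.045]
potblue [ 0.365 -0.146  0.048] [ 0.365 -0.146  0.05 ]
```

```bash
cat >> m.py <<'E'
print('----')
ys,xs=np.nonzero(g[170:330,218:375]);h=cv2.convexHull(np.c_[xs+218,ys+170].astype(np.int32))[:,0]
P=np.array([onplane("top",u,v,.012)[:2] for u,v in h]);P=P[P[:,1]<.09]
for _ in range(5):
    cc,rr=fit(P);e=abs(np.linalg.norm(P-cc,axis=1)-rr);P=P[e<max(.003,np.median(e)*2)]
print("stand",cc,rr,len(P))
# plate circle: manual rim points in crop
pl=[onplane("top",*f(*p),.046)[:2] for p in [(435,155),(300,283),(570,283),(435,408),(345,193),(530,195),(345,380),(525,378)]]
print("plate",fit(np.array(pl)))
# depth heights for knob
k=np.array([onplane("top",*f(*p),.095)[:2] for p in [(590,188),(637,188),(614,163),(614,211)]]);print("knob",k.mean(0))
E
python3 m.py | sed '1,/----/d'
```

```text
stand [0.56223695 0.00515441] 0.12323318844786901 32
plate (array([0.55979695, 0.00226171]), np.float64(0.06119158319722478))
knob [ 0.60019846 -0.07848469]
```

Run:
```python
from h import *
p=status.get_state()["position"]
r.movel([p[0],p[1],.38],v=.3)
b=np.array([.5177,-.0089]);yaw=.231
g=b-.025*np.array([np.cos(yaw),np.sin(yaw)])
q=down(yaw)
print(planner.inverse_kinematics([g[0],g[1],.2],q))
r.move_to([g[0],g[1],.2],q)
fingers.gripper_to(.05)
print(r.movel([g[0],g[1],.095],v=.15),r.movel([g[0],g[1],.0475+.025],v=.05,contact_N=6))
print(status.get_state()["position"])
im,D=grab_frame("scene");cv2.imwrite("pics/s1.png",cv2.resize(im[130:330,220:480],None,fx=3,fy=3))
print(fingers.gripper_to(.0),status.get_state()["opening"],status.get_state()["time_s"])
```

```text
[-2.70622230e-01  6.75693838e-02  1.86957846e+00 -4.44089210e-16
  1.20444481e+00  1.06917410e+00]
False False
[ 0.49319673 -0.01457579  0.07223291]
False 0.015577294662186025 5.55
```

View pics/s1.png

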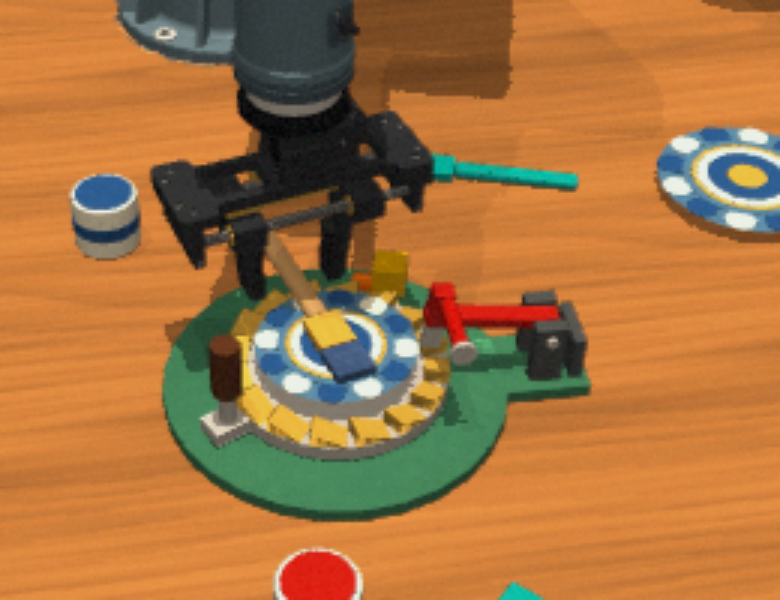

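The picture shows the fingers straddling the handle, and the gripper closed to 15.6 mm on it, which matches the 16 mm handle. Next I carry it to the tray.

Run:
```python
from h import *
p=status.get_state()["position"]
r.movel([p[0],p[1],.17],v=.15)
yaw=-.044; c=np.array([.5205,-.307]); g=c-.025*np.array([np.cos(yaw),np.sin(yaw)])
q=down(yaw)
r.movel([g[0],g[1],.17],ori=q,v=.2)
im,D=grab_frame("top");cv2.imwrite("pics/t2.png",im[150:400,250:560])
im,D=grab_frame("scene");cv2.imwrite("pics/s2.png",cv2.resize(im[100:340,60:330],None,fx=2.4,fy=2.4))
print(status.get_state()["opening"],status.get_state()["time_s"])
```

```text
0.015649508784141418 8.0583
```

View pics/s2.png

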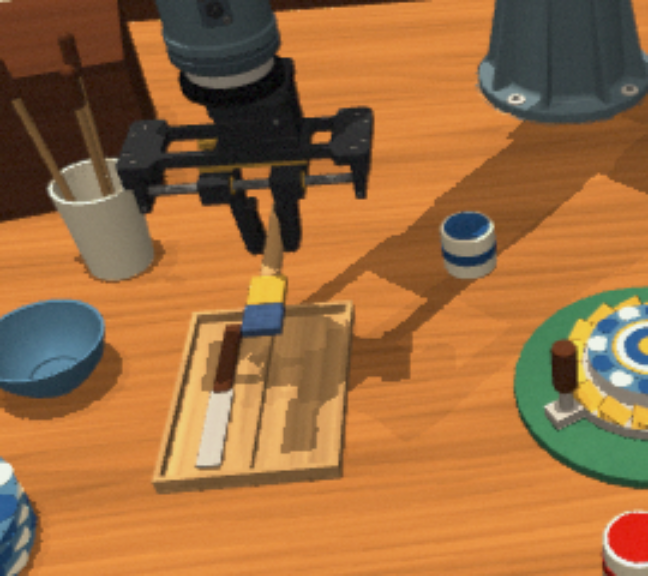

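View pics/t2.png

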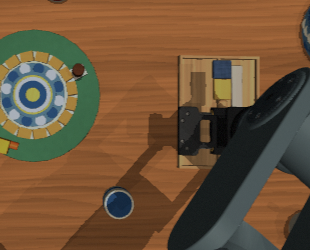

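The brush is held level along the tray (scene crop, bristles at (263,325)). The top view shows it offset only by parallax. Lowering it now.

Run:
```python
from h import *
p=status.get_state()["position"]
r.movel([p[0],p[1],.055],v=.15)
print(r.movel([p[0],p[1],.0335],v=.04,contact_N=5),status.get_state()["position"],status.get_state()["contact_force"])
fingers.gripper_to(.025)
r.dwell(.15)
p=status.get_state()["position"]
r.movel([p[0],p[1],.10],v=.15)
r.movel([.5,-.15,.26],v=.35)
r.dwell(.1)
for n,s in (("scene",(slice(170,340),slice(90,250))),("top",(slice(180,340),slice(400,540)))):
    im,D=grab_frame(n);cv2.imwrite(f"pics/{n}3.png",cv2.resize(im[s],None,fx=3.5,fy=3.5)); cv2.imwrite(f"pics/{n}3f.png",im)
print(status.get_state()["opening"],status.get_state()["time_s"])
```

```text
False [ 0.49566645 -0.30489588  0.03334786] [ 0.19678283 -0.22219224 -1.126312  ]
0.024940137794317592 11.7333
```

View pics/scene3.png

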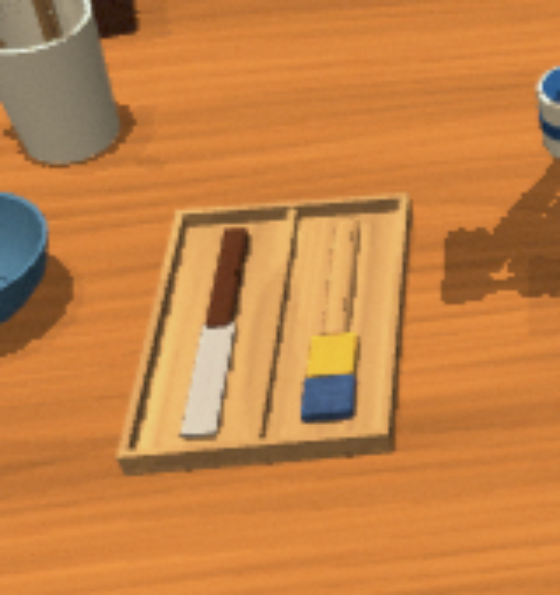

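View pics/top3.png

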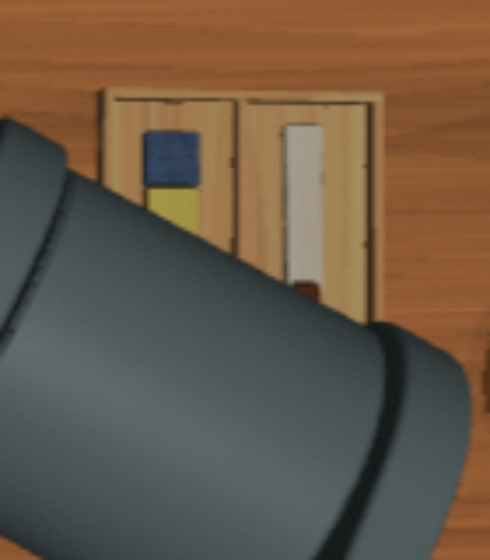

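The brush lies flat in the empty compartment with about a 16 mm gap at the bristle end, as expected for a centred 170 mm brush. Next I triangulate the pawl grip bar from the two start pictures.

Run:
```python
from h import *
def tri(a,b):
    o1,d1=ray("top",*a);o2,d2=ray("scene",*b)
    s=np.linalg.lstsq(np.c_[d1,-d2],o2-o1,rcond=None)[0]
    p,q=o1+s[0]*d1,o2+s[1]*d2;return ((p+q)/2).round(4),np.linalg.norm(p-q).round(4)
f=lambda x,y:(175+x/4,170+y/3.75); k=lambda x,y:(265+x/5,190+y/5)
print("knobtop",tri(f(614,187),k(149,272)))
print("grip cap",tri(f(255,151),k(549,289)))
for n,reg in (("top",(230,205,245,245)),("scene",(360,220,385,255))):
    im=cv2.imread(f"pics/{n}0.png");h=cv2.cvtColor(im,cv2.COLOR_BGR2HSV)
    m=cv2.inRange(h,(0,150,60),(6,255,255))|cv2.inRange(h,(174,150,60),(180,255,255))
    x0,y0,x1,y1=reg
    for y in range(y0,y1,4):
        xs=np.nonzero(m[y,x0:x1])[0]
        if len(xs):print(n,y,xs.min()+x0,xs.max()+x0)
im,D=grab_frame("top")
for v in range(212,238,5):
  for u in range(235,244):
    p=pt("top",u,v,D);print(p.round(4) if p[2]>.07 else '-',end=' ')
  print()
```

```text
knobtop (array([ 0.6007, -0.0781,  0.0921]), np.float64(0.0012))
grip cap (array([0.6228, 0.0791, 0.0798]), np.float64(0.0022))
top 213 236 241
top 217 236 241
top 221 236 241
top 225 236 241
top 229 236 240
top 233 235 240
top 237 235 240
top 241 230 243
scene 224 364 370
scene 228 363 371
scene 232 361 384
scene 236 362 384
scene 240 369 374
scene 244 371 371
- [0.6191 0.082  0.0857] [0.6186 0.0796 0.0898] [0.6187 0.0781 0.0883] [0.6185 0.0762 0.0898] [0.6189 0.075  0.0856] [0.6189 0.0733 0.0856] [0.6191 0.0719 0.0829] - 
- [0.6105 0.0824 0.0837] [0.61   0.08   0.0885] [0.6101 0.0785 0.0871] [0.61   0.0765 0.0886] [0.6098 0.0746 0.0896] [0.6098 0.073  0.0888] [0.6103 0.0721 0.0828] - 
- [0.6018 0.0826 0.0838] [0.6014 0.0802 0.0881] [0.6014 0.0786 0.087 ] [0.6015 0.0771 0.0858] [0.6012 0.075  0.0883] [0.6014 0.0737 0.0851] - - 
- [0.5929 0.0824 0.0859] [0.5927 0.0804 0.0879] [0.5927 0.0788 0.0873] [0.5926 0.0769 0.0882] [0.5927 0.0754 0.0862] [0.5929 0.0742 0.0828] - - 
- [0.5841 0.0825 0.0863] [0.584  0.0807 0.087 ] [0.5838 0.0786 0.0894] [0.5841 0.0775 0.085 ] [0.584  0.0758 0.0851] [0.5838 0.0736 0.0877] - - 
- [0.5753 0.0825 0.0877] [0.5754 0.081  0.0858] [0.5752 0.0788 0.089 ] [0.5753 0.0776 0.0853] [0.5753 0.0758 0.086 ] [0.5752 0.0741 0.0855] - -
```

View pics/top3f.png

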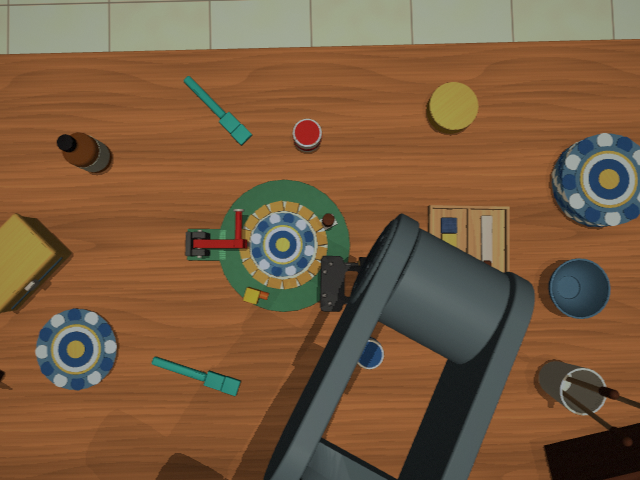

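Run:
```python
from h import *
print(onplane("top",282.5,244.3,.046))
q=down(-.025)
r.move_to([.603,.0775,.20],q)
fingers.gripper_to(.045)
r.movel([.603,.0775,.115],v=.15)
print(r.movel([.603,.0775,.0875],v=.06,contact_N=6))
r.dwell(.1);s0=status.get_state()
fingers.gripper_to(0)
r.dwell(.1);s=status.get_state();print(s["opening"],s["position"],s["contact_force"]-s0["contact_force"],s["time_s"])
im,D=grab_frame("scene");cv2.imwrite("pics/s4.png",cv2.resize(im[130:330,220:480],None,fx=3,fy=3))
```

```text
[0.56202071 0.00451101 0.046     ]
False
0.010520521271161924 [0.60304422 0.07896871 0.08755656] [1.05502148 6.37060281 1.68654586] 15.425
```

View pics/s4.png

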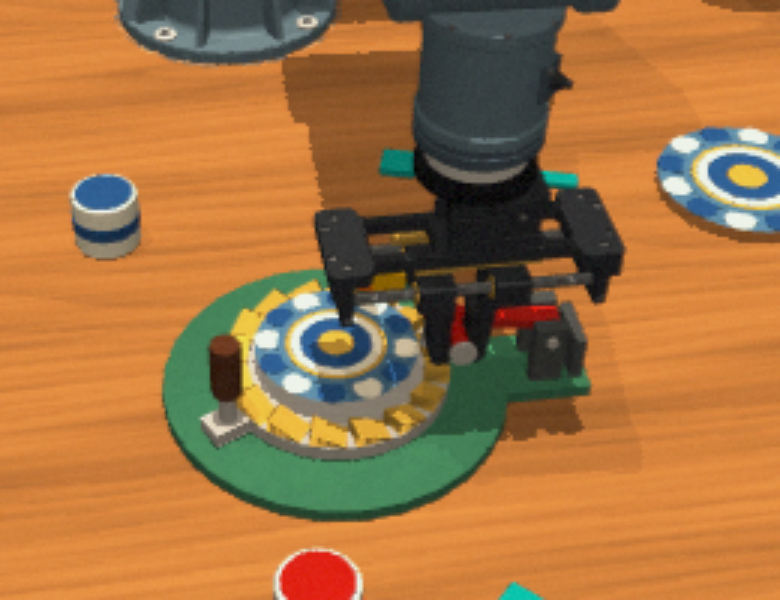

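The fingers hold the bar from either side of it, and the arm gave 1.5 mm towards +y, so the bar is at y = 0.079. Swinging the pawl along the circle from there.

Run:
```python
from h import *
Py,Pz=.1537,.05
f0=np.array(status.get_state()["contact_force"])
for a in list(np.arange(.55,2.5,.22))+[2.5]:
    y=Py-.081*np.cos(a);z=Pz+.081*np.sin(a)
    r.movel([.603+.025*(y-.079),y,z+.006],v=.12)
    s=status.get_state();print(round(a,2),s["contact_force"].round(1),(s["position"]-[0,y,z+.006]).round(4),round(s["opening"],4))
print(s["time_s"])
im,D=grab_frame("scene");cv2.imwrite("pics/s5.png",cv2.resize(im[130:330,220:480],None,fx=3,fy=3))
```

```text
0.55 [ 3.4  0.4 -3.9] [ 6.032e-01  3.000e-04 -1.000e-04] 0.0104
0.77 [ 5.   4.9 -8.1] [ 0.6035  0.0011 -0.0008] 0.0101
0.99 [  9.2   6.9 -16.3] [ 0.6038  0.0015 -0.0021] 0.0095
1.21 [ 10.1   3.9 -19.3] [ 0.6039  0.0008 -0.0029] 0.0098
1.43 [  9.    0.4 -16.8] [ 6.042e-01 -1.000e-04 -3.000e-03] 0.0095
1.65 [  6.6  -2.4 -15.5] [ 0.6046 -0.0011 -0.0028] 0.0093
1.87 [  4.9  -5.8 -12.9] [ 0.6051 -0.0018 -0.0026] 0.0094
2.09 [  5.1  -7.3 -10.8] [ 0.6056 -0.0022 -0.0024] 0.0095
2.31 [ 4.  -8.5 -7.8] [ 0.606  -0.0027 -0.0022] 0.009
2.5 [ 2.7 -8.6 -6.7] [ 0.6064 -0.0028 -0.002 ] 0.0087
18.4083
```

View pics/s5.png

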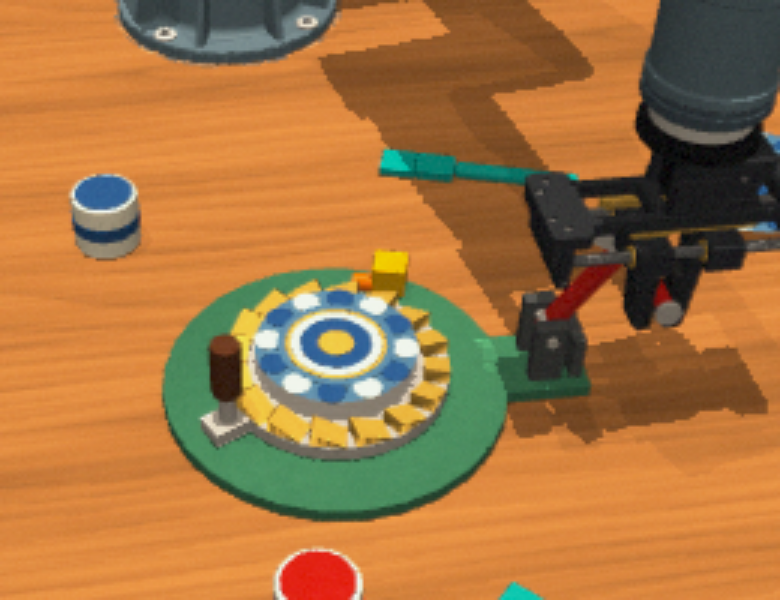

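The pawl is swung over, with its bar at crop px (667,310) between the fingers. Next I let go of it and take the knob.

Run:
```python
from h import *
fingers.gripper_to(.05)
p=status.get_state()["position"]
r.movel([p[0],p[1],.17],v=.2)
C=np.array([.562,.0047]);k=np.array([.6005,-.0783]);d=k-C;phi=np.arctan2(d[1],d[0]);print(phi,np.linalg.norm(d))
q=down(phi+np.pi)
print(planner.inverse_kinematics([*k,.17],q))
r.move_to([*k,.17],q)
im,D=grab_frame("scene");cv2.imwrite("pics/s6.png",cv2.resize(im[130:330,220:480],None,fx=3,fy=3))
print(r.movel([*k,.12],v=.15),r.movel([*k,.084],v=.08,contact_N=6))
s0=status.get_state()
fingers.gripper_to(0);r.dwell(.1)
s=status.get_state();print(s["opening"],s["position"],s["contact_force"]-s0["contact_force"],s["time_s"],s["joint_positions"])
```

```text
-1.1364801565945695 0.09149453535594351
[-3.25431159e-01  3.43343239e-01  1.60590885e+00 -4.44089210e-16
  1.19234056e+00 -7.59747329e-01]
False False
0.020961688907532642 [ 0.60136201 -0.0783089   0.08448654] [ 5.6805304   1.81921444 -1.41489301] 23.6167 [-3.25196317e-01  4.60150205e-01  1.64363001e+00  5.17232327e-04
  1.03581385e+00 -7.59698147e-01]
```

View pics/s6.png

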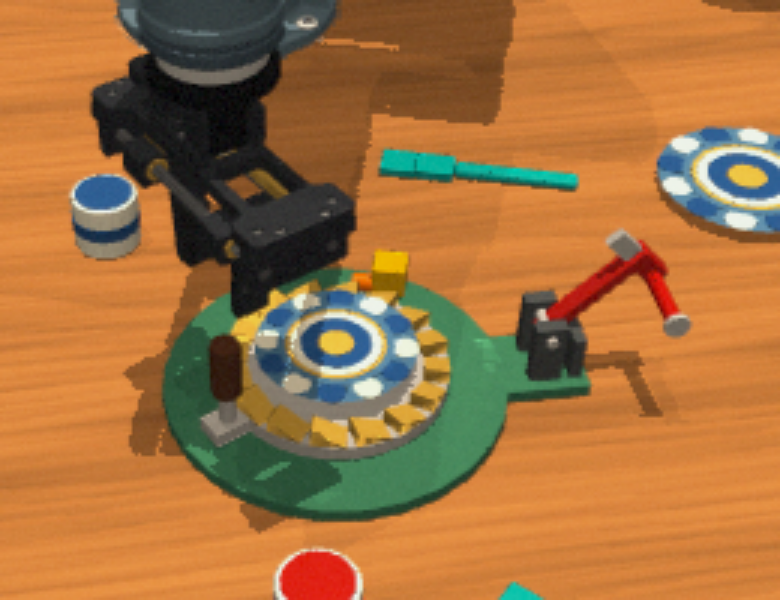

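The pawl lies over on its rest (crop (640,255)) and the knob is gripped at 21 mm. Turning the wheel clockwise.

```bash
cat > turn.py <<'E'
from h import *
import sys
C=np.array([.562,.0047]);Rk=.0917
def tgt(a): return [C[0]+Rk*np.cos(a),C[1]+Rk*np.sin(a),.084]
def step(a,v):
    r.movel(tgt(a),ori=down(a+np.pi),v=v)
    s=status.get_state();f=s["contact_force"];t=np.array([np.sin(a),-np.cos(a)]);n=np.array([np.cos(a),np.sin(a)])
    d=s["position"][:2]-C;aa=np.arctan2(d[1],d[0]);aa-=2*np.pi if aa>0 else 0
    print(round(a,3),"act",round(aa,3),"rad",round(np.linalg.norm(d),4),"Ft",round(f[:2]@t,1),"Fn",round(f[:2]@n,1),"Fz",round(f[2],1),round(s["opening"],4));return -(f[:2]@t)
E
python3 - <<'E'
from turn import *
a=-1.1365
while a>-2.85:
    a-=.18
    F=step(a,.12)
    if F>16: break
print(status.get_state()["time_s"],status.get_state()["joint_positions"].round(2))
im,D=grab_frame("top");cv2.imwrite("pics/t7.png",cv2.resize(im[170:330,175:375],None,fx=4,fy=3.75))
im,D=grab_frame("scene");cv2.imwrite("pics/s7.png",cv2.resize(im[130:330,220:480],None,fx=3,fy=3))
E
```

```text
-1.317 act -1.322 rad 0.0917 Ft 1.1 Fn -0.8 Fz 6.0 0.0212
-1.496 act -1.499 rad 0.0915 Ft 1.6 Fn -2.4 Fz 7.2 0.0213
-1.676 act -1.678 rad 0.0914 Ft 2.1 Fn -2.5 Fz 7.0 0.0207
-1.856 act -1.859 rad 0.0912 Ft 1.8 Fn -3.1 Fz 6.4 0.021
-2.036 act -2.039 rad 0.0911 Ft 2.1 Fn -3.9 Fz 6.7 0.0208
-2.216 act -2.218 rad 0.091 Ft 2.4 Fn -5.6 Fz 6.1 0.0214
-2.397 act -2.396 rad 0.0909 Ft 3.5 Fn -4.1 Fz 5.4 0.0213
-2.577 act -2.576 rad 0.0909 Ft 3.3 Fn -4.5 Fz 4.6 0.0209
-2.757 act -2.756 rad 0.0908 Ft 4.1 Fn -4.9 Fz 4.2 0.0211
-2.937 act -2.935 rad 0.0908 Ft 3.6 Fn -4.9 Fz 4.4 0.0212
26.95 [-0.28  0.21  1.99  0.    0.94  1.08]
```

View pics/s7.png

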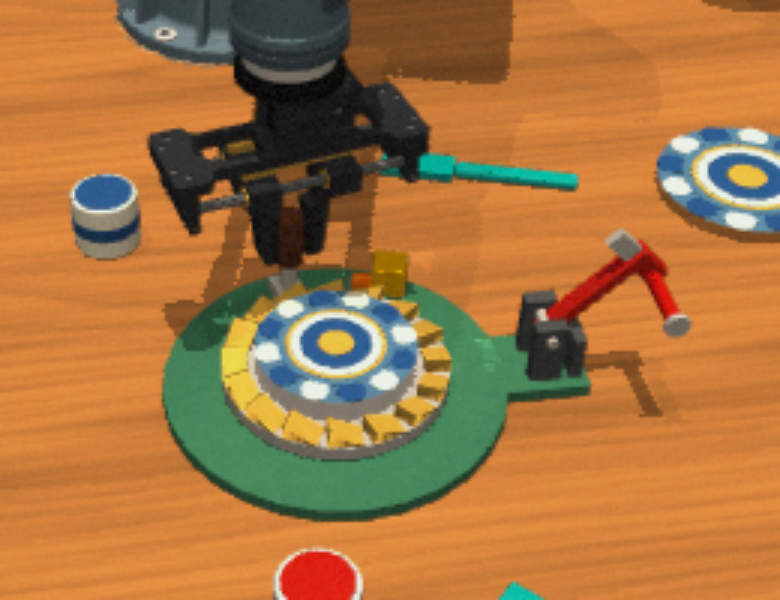

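Run:
```python
from turn import *
a=-2.937
F0=-3.6
while a>-3.75:
    a-=.04
    F=step(a,.06)
    if F-F0>13: break
print(status.get_state()["time_s"],status.get_state()["joint_positions"].round(2))
im,D=grab_frame("scene");cv2.imwrite("pics/s8.png",cv2.resize(im[170:270,290:420],None,fx=6,fy=6,interpolation=cv2.INTER_CUBIC))
im,D=grab_frame("top");cv2.imwrite("pics/t8.png",cv2.resize(im[250:330,215:315],None,fx=7,fy=7,interpolation=cv2.INTER_CUBIC))
```

```text
-2.977 act -2.967 rad 0.0908 Ft -1.7 Fn -6.4 Fz 3.5 0.021
-3.017 act -3.009 rad 0.0908 Ft -0.5 Fn -5.6 Fz 3.1 0.0211
-3.057 act -3.049 rad 0.0908 Ft -0.4 Fn -5.6 Fz 3.3 0.0214
-3.097 act -3.09 rad 0.0908 Ft -1.2 Fn -5.5 Fz 3.2 0.0208
-3.137 act -3.13 rad 0.0908 Ft -1.4 Fn -4.9 Fz 3.3 0.021
-3.177 act -3.171 rad 0.0909 Ft -1.2 Fn -5.3 Fz 4.0 0.0215
-3.217 act -3.211 rad 0.0909 Ft -1.1 Fn -4.5 Fz 3.8 0.0214
-3.257 act -3.252 rad 0.0909 Ft -0.6 Fn -4.5 Fz 3.6 0.0208
-3.297 act -3.292 rad 0.0909 Ft -1.5 Fn -5.1 Fz 4.0 0.0213
-3.337 act -3.333 rad 0.0909 Ft -1.3 Fn -5.3 Fz 5.3 0.0207
-3.377 act -3.371 rad 0.0909 Ft -1.2 Fn -5.0 Fz 4.6 0.0213
-3.417 act -3.41 rad 0.0909 Ft -1.7 Fn -5.3 Fz 5.9 0.021
-3.457 act -3.449 rad 0.0909 Ft -3.3 Fn -4.6 Fz 6.4 0.0211
-3.497 act -3.484 rad 0.091 Ft -5.6 Fn -4.2 Fz 6.1 0.0211
-3.537 act -3.495 rad 0.0907 Ft -20.3 Fn -6.2 Fz 7.8 0.0214
30.8 [-0.17  0.22  1.97 -0.01  0.95  1.8 ]
```

View pics/s8.png

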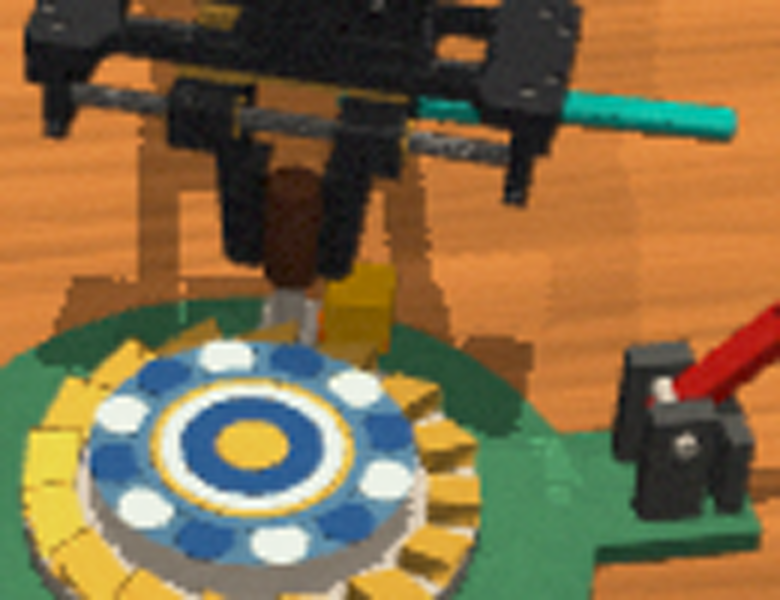

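View pics/t8.png

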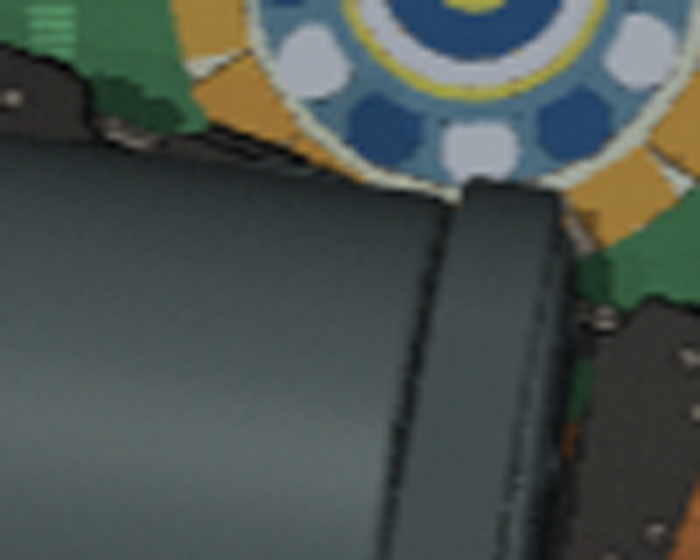

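The wheel stopped hard at knob angle -3.49 rad (force jumped to 20 N) after 2.36 rad of travel, within the 1.4–3.3 given. In the picture the crank arm is pressed against the stop at (325,320), with only a sliver of orange left. Next I release the knob and check.

Run:
```python
from turn import *
step(-3.52,.03)
fingers.gripper_to(.05)
p=status.get_state()["position"]
r.movel([p[0],p[1],.17],v=.15)
r.movel([.45,-.15,.22],v=.35,ori=down(.0))
for n,sl in (("scene",(slice(170,290),slice(270,430))),("top",(slice(170,330),slice(130,340)))):
    im,D=grab_frame(n);cv2.imwrite(f"pics/{n}9f.png",im);np.save(f"{n}9.npy",D)
    cv2.imwrite(f"pics/{n}9.png",cv2.resize(im[sl],None,fx=3.75 if n=="top" else 5,fy=3.75 if n=="top" else 5,interpolation=cv2.INTER_CUBIC))
print(status.get_state()["time_s"])
```

```text
-3.52 act -3.487 rad 0.0907 Ft -15.9 Fn -5.7 Fz 7.1 0.0211
33.35
```

View pics/scene9.png

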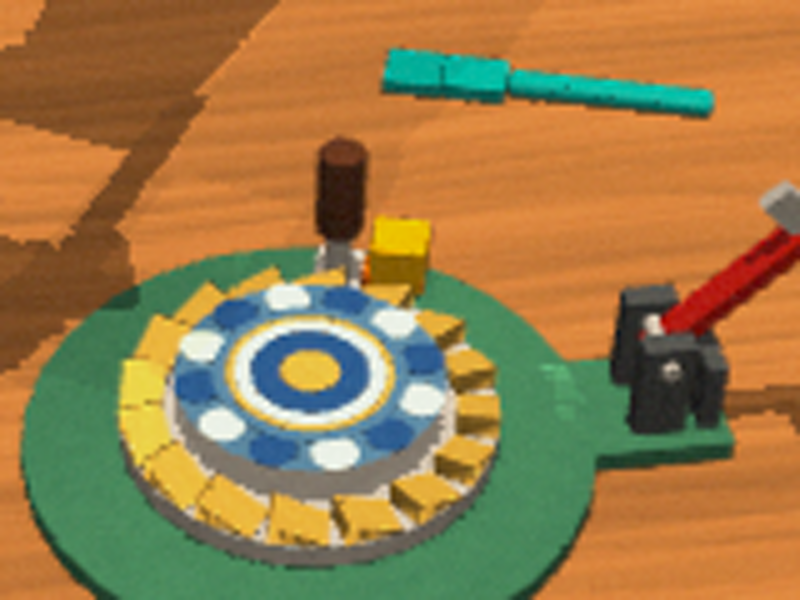

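View pics/top9.png

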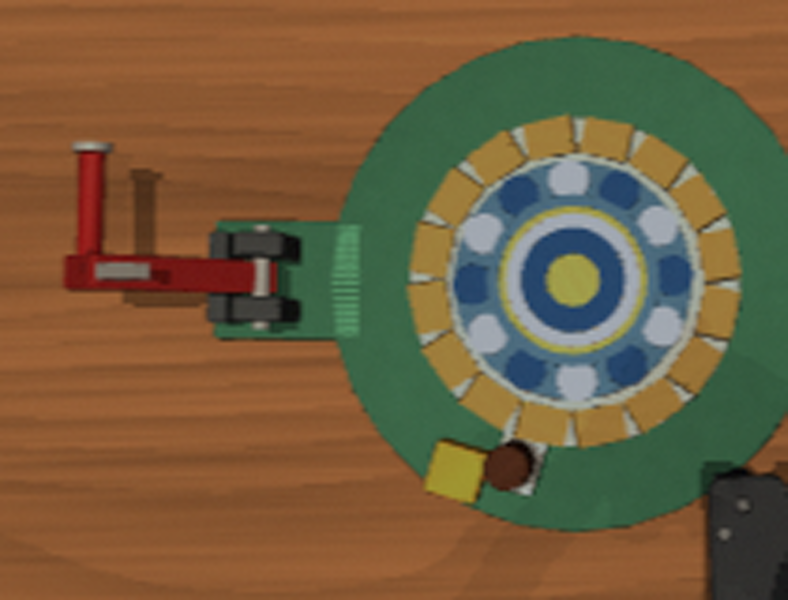

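The wheel stayed where it was left: the knob at top crop (510,466) is right against the stop, with the orange almost gone. The pawl bar is at (91,200). I locate it in depth and fold it back.

Run:
```python
from h import *
D=np.load("top9.npy")
for v in (215,223,231):
  for u in range(150,160):
    p=pt("top",u,v,D)
    if p[2]>.05: print(p.round(4),end=' ')
  print()
print("knob",onplane("top",130+509/3.75,170+464/3.75,.095))
```

```text
[0.617  0.2279 0.0929] [0.6163 0.2242 0.0991] [0.6167 0.2239 0.0945] [0.6165 0.2216 0.0963] [0.6167 0.2207 0.0938] [0.6171 0.2204 0.089 ] [0.6167 0.2175 0.0929] [0.6172 0.2173 0.0878] 
[0.603  0.2277 0.0939] [0.6026 0.2245 0.0986] [0.6029 0.2243 0.0938] [0.6029 0.2225 0.0941] [0.6027 0.2203 0.0956] [0.6029 0.2195 0.0927] [0.6027 0.2173 0.0942] 
[0.5893 0.2284 0.0923] [0.589  0.2253 0.0965] [0.5891 0.2243 0.0943] [0.5889 0.2219 0.0963] [0.589  0.2208 0.0944] [0.5893 0.2207 0.089 ] [0.5888 0.2172 0.0949] 
knob [0.47643942 0.03231019 0.095     ]
```

Run:
```python
from h import *
q=down(-.025)
r.movel([.45,-.05,.24],v=.3)
r.move_to([.606,.2227,.18],q)
fingers.gripper_to(.045)
r.movel([.606,.2227,.125],v=.15)
print(r.movel([.606,.2227,.095],v=.06,contact_N=6))
fingers.gripper_to(0);r.dwell(.1)
s=status.get_state();print(s["opening"],s["position"],s["contact_force"],s["time_s"])
Py,Pz=.1527,.0485
for a in list(np.arange(2.45,.5,-.22))+[.46]:
    y=Py-.081*np.cos(a);z=Pz+.081*np.sin(a)
    r.movel([.6025+.025*(y-.079),y,z+.006],v=.12)
    s=status.get_state();print(round(a,2),s["contact_force"].round(1),(s["position"]-[0,y,z+.006]).round(4),round(s["opening"],4))
print(s["time_s"])
im,D=grab_frame("scene");cv2.imwrite("pics/s10.png",cv2.resize(im[130:330,220:480],None,fx=3,fy=3))
```

```text
False
0.010526812829412206 [0.60618221 0.22381786 0.09549551] [-0.08976785  4.17476466  0.83204631] 37.2417
2.45 [-0.7  4.1  2.1] [6.059e-01 5.000e-04 3.000e-04] 0.0104
2.23 [ 0.5  1.  -1.3] [ 6.054e-01 -2.000e-04 -5.000e-04] 0.0095
2.01 [  4.   -2.4 -11.2] [ 0.6048 -0.001  -0.0016] 0.009
1.79 [  4.6  -2.4 -18.5] [ 6.039e-01 -3.000e-04 -2.100e-03] 0.0094
1.57 [  4.6   2.  -19.6] [ 6.032e-01  6.000e-04 -1.600e-03] 0.0095
1.35 [ -2.    5.6 -16.4] [ 0.6027  0.001  -0.0007] 0.01
1.13 [ -2.9   6.7 -11.7] [6.024e-01 1.600e-03 1.000e-04] 0.0099
0.91 [-3.9  8.7 -9.9] [6.022e-01 1.900e-03 4.000e-04] 0.0098
0.69 [-4.4  8.8 -7. ] [0.6022 0.0023 0.0007] 0.0097
0.46 [-4.8  8.7 -4.4] [0.602  0.0024 0.0009] 0.0096
40.2167
```

View pics/s10.png

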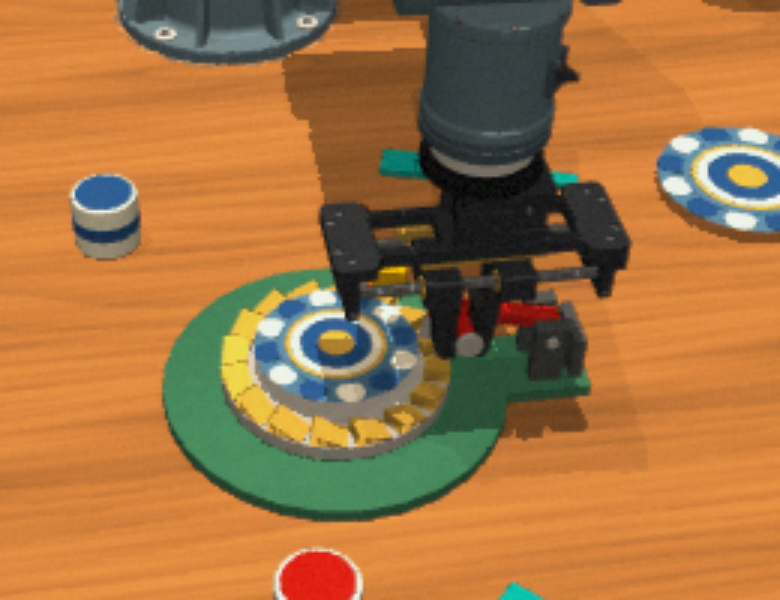

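The pawl is back over the teeth, with the bar's end at crop (469,343). I open, lift straight up, retreat and check.

Run:
```python
from h import *
p=status.get_state()["position"]
fingers.gripper_to(.05);r.dwell(.2)
r.movel([p[0],p[1]-.001,.19],v=.15)
r.movel([.42,-.13,.26],v=.35)
r.dwell(.3)
for n,sl,k in (("scene",(slice(170,290),slice(270,430)),5),("top",(slice(170,330),slice(175,375)),3.75)):
    im,D=grab_frame(n);cv2.imwrite(f"pics/{n}11f.png",im)
    cv2.imwrite(f"pics/{n}11.png",cv2.resize(im[sl],None,fx=k,fy=k,interpolation=cv2.INTER_CUBIC))
for v in (215,223,231):
  for u in range(234,244):
    p=pt("top",u,v,D)
    if p[2]>.06: print(p[1:].round(4),end=' ')
  print()
print(status.get_state()["time_s"])
```

```text
[0.0817 0.088 ] [0.08   0.0879] [0.0784 0.0868] [0.0765 0.0882] [0.0751 0.0855] [0.0735 0.0851] [0.072  0.0828] 
[0.0819 0.0887] [0.0802 0.0887] [0.0785 0.0878] [0.077  0.0867] [0.0756 0.0841] [0.0733 0.0878] 
[0.0824 0.0868] [0.0804 0.0886] [0.0787 0.0885] [0.0768 0.09  ] [0.0755 0.0869] [0.0738 0.086 ] 
43.4
```

View pics/scene11.png

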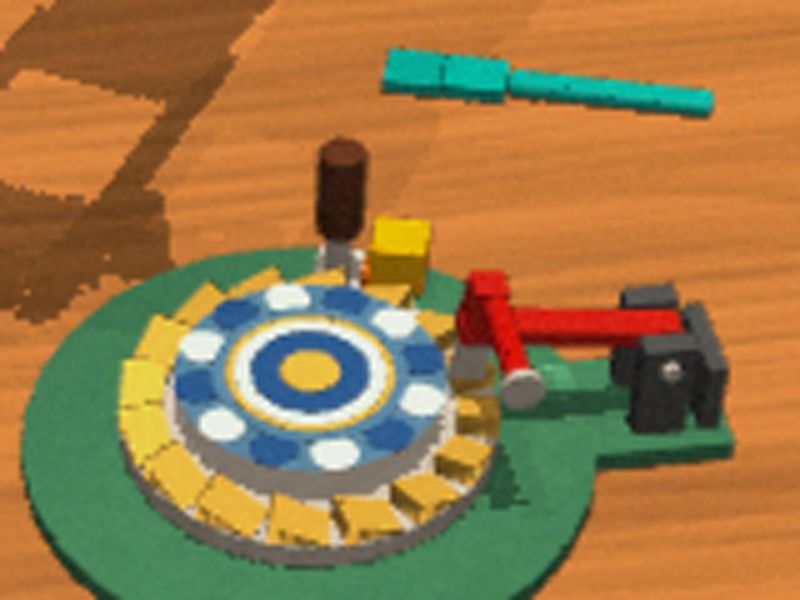

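View pics/top11.png

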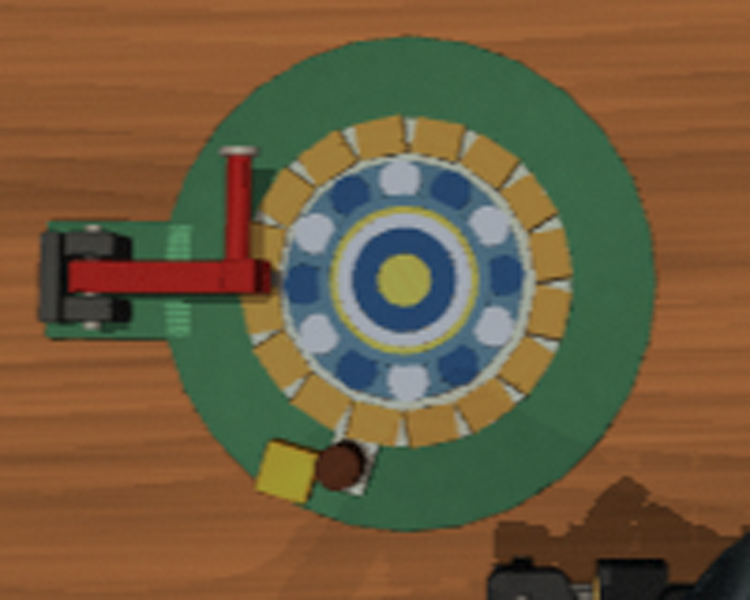

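View pics/scene11f.png

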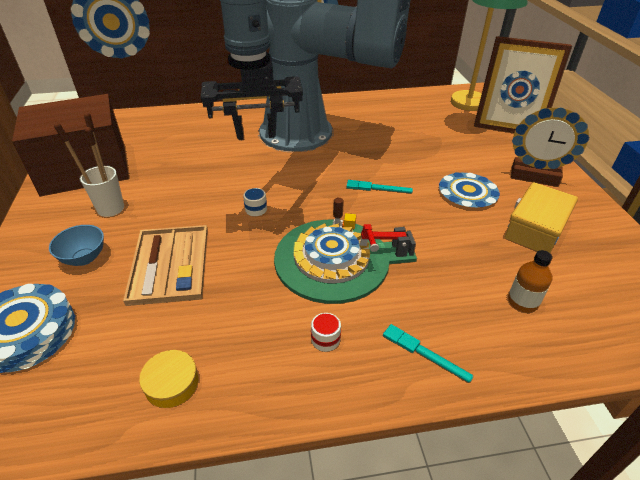

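The final pictures show the pawl down, with its bar top at 0.088 m as at the start. The knob is still against the stop, the brush is in the tray, and both pots are unmoved. Handing in.

Run:
```python
from h import *
print(order.sign_off())
```

```text
the job is handed in; nothing more can be done
None
```

I carried out every step in the order asked and handed the job in at about 43.5 s of the 72 s allowed. Sign-off reports no verdict, so what follows rests on my own checks.

- **Brush:** it lies flat in the empty compartment. I estimated it centred from the bristle-end gap of about 16 mm. The arm hid the handle in the top view, but the scene view shows the whole brush inside.
- **Pawl:** I swung it over onto its rest, then folded it back. Its bar is at the same height as at the start (top about 88 mm), so it is down on the teeth.
- **Wheel:** I turned it 2.36 rad clockwise until it stopped hard, with the force jumping to 20 N. The knob stayed against the stop after I let go and after the pawl came down. I judged the plunger fully in from that stop and the pictures, because its travel could not be read directly.
- **Pots:** both look unmoved in the last scene picture.

Two readings disagreed slightly. The pawl hinge seems to sit 1 to 2 mm off my first estimate, which put up to about 20 N on the wrist during the swings, well under the 120 N limit. The sideways force on the knob also read with the opposite sign for the first, faster part of the turn, so I judged the stop from the jump in force rather than its absolute value.

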